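Set out the stirrer for dissolving a sample

ROBOT

A 6-joint arm with a two-finger parallel gripper is mounted at the origin on the work surface. World frame = base frame: x ahead of the robot, y to its left, z up, the work surface at z = 0. Lengths are in m, angles in rad, forces in N, time in s.
With the tool pointing down it reaches from about 0.375 to 0.975 m from the base axis. Payload 3.8 kg.
Tool frame: the origin (TCP) lies midway between the tips of the shut fingers; the grasp point (between the pads) lies 19 mm behind it; x points along the fingers, y is the direction in which the jaws open and shut, and the axes are right-handed (so a half turn about x gives the same grasp; the last joint's range is limited). The gripper opens to 88 mm and grips with 3 to 60 N. Pads are 18 mm wide; open, the fingers measure 123 mm over their backs; the gripper's body (75 mm by 187 mm) begins 45 mm behind the grasp point.
Start: joints at [-1.351, 0.264, 1.604, -0, 1.274, -0.037], TCP at [0.171, -0.653, 0.239] pointing down, gripper open.
Joint ranges: [-2.63, 2.63], [-0.94, 2.18], [0.31, 2.57], [-1.31, 4.45], [0, 2.66], [-2.55, 2.55]. Speed limits (rad/s): [2.57, 2.57, 3.14, 3.14, 3.14, 3.14].

INTERFACE

Orientations are given as a 3x3 rotation matrix whose columns are the frame's x, y, z axes.
In Python, from station import * gives the robot as it stands.
- The arm moves only by the tool servo_tool, never from a script. Its argument "series" is a list of rows, each an object of numbers: "x", "y", "z": the shift along the tool's x, y, z in cm; "turn": the turn about the tool's x in rad; "gripper": the closure in counts, from 0 (fully open) to 255 (shut). In form: [{"x": .., "y": .., "z": .., "turn": .., "gripper": ..}, ...]. A call has 1 to 10 rows; each row is the pose to reach, as a shift and turn from the pose commanded when the call began, along the tool's axes at that moment; what a row does not reach only later rows make up. A row lasts 1/12 s, in which the tool goes at most 41.7 mm and 7.16 degrees, less where a joint would pass 70% of its speed; a pose out of reach is approached as far as the arm can. A call with a gripper value outside its range is refused whole. The fingers move at their own pace and stop on an object; "force" is the grip in N (left out, the last holds). Time passes only in rows, so rows that repeat a pose let the fingers close. It gives the time, the measured TCP pose, the force and the opening at its end, in the units of the state.
- read_state(): the state, without advancing time (a new reading comes with each control period).
- grab_frame(name): name is "side" or "top" or "wrist"; returns a dict with "img" (480x640x3 uint8, blue, green, red), "depth" (480x640 float32, m along the optical axis (not along the pixel's ray), 0 where there is no reading), "fx", "fy", "cx", "cy" (pixels), "world_from_camera" (4x4, takes a point from camera to world coordinates); the wrist camera has in their place "tool_from_camera" (4x4, takes a point from camera to tool coordinates, whose origin is the TCP and whose axes are the tool frame's). Camera axes: x right, y down, z forward; pixel columns grow to the right and rows downward; lengths in m; the calibration is good to about 2 mm. A picture is of the moment at which its call begins: read the wrist's pose just before it.
- job_done(): hands the job in, once; it reports no verdict.
The state is a dict: "t": time; "joint_positions": joint angles; "joint_velocities": joint speeds; "joint_torque": joint torques, N m; "tool_pos": TCP position; "ee_rot": TCP orientation; "contact_force": force on the tool from outside, world axes, zero at the start; "moment": the same for the moment, N m; "opening": opening from 0.0 (shut) to 1.0 (fully open).
Only numpy, scipy, OpenCV 4.12 (cv2) and the standard library are available. Lean on these libraries where they do the work, as an engineer would, in place of code of your own. Each camera call takes 0.05 s, during which the arm holds its last target. There are 200 camera calls.

TASK

Set out the stirrer for dissolving a sample: stand the small conical flask in the middle of the stirrer's plate with the powder funnel from the wooden rack seated in its mouth, the weighing bottle to the left of the stirrer and the small beaker to its right, both level with the middle of the plate and with a gap of 3 cm to the stirrer's side, and the brown reagent jar straight behind the weighing bottle, with a gap of 3 cm between the two. Left, right and behind are as seen by someone facing the stirrer's knobs. Set everything down upright on the spot without dropping it, knock nothing over, and leave the larger flask, the larger beaker and the wash bottle where they stand.

Things in the scene. Friction and masses are not known exactly. Their poses are not given: they have to be found in the camera images.
- stirrer: Magnetic stirrer, fixed: a white box 120 mm wide, 160 deep, 46 high; round grey metal plate 114 mm across over its rear part, top 55 mm above the bench; two black knobs on its front, roughly facing the robot. Origin: on the bench under the plate's middle. Own x points to its back, away from the knobs (box from x -95 to +65 mm, knobs to -112); y to its left (sides at y +60, -60); z up.
- plate (a point): The middle of the upper face of the stirrer's plate, 55 mm above the bench; axes as the stirrer's.
- flask_center (a point): The small conical flask: clear glass, loose, empty, about 75 g. Foot 64 mm across, sloping to a straight neck 34 mm across (29 inside) from 70 mm up to its mouth at 105 mm. Grip it by the neck. Point: on its axis, half-way up (52.5 mm above its foot). Its own z is up; it is round.
- funnel_center (a point): Powder funnel: white plastic, 30 g, loose, 58 mm high, stem down in a fixed wooden rack (190 x 70 mm, 70 high, long side within 0.2 rad of world y; tubes to 125 mm at its -y end). Stem 20 across, 25 long; cone; upright rim band 56 across over the top 10 mm: grip there. Point: on its axis, half-way up (24 mm below mid-band); 103 mm above the flask's foot when seated. Own z up.
- weighing_bottle_center (a point): The weighing bottle: small stoppered clear glass bottle with a little white sample in it, loose, about 40 g. Body 34 mm across, 40 mm high (grip there), then the stopper: flange 37 mm across, small knob up to 58 mm. Point: on its axis, half-way up (29 mm above its foot). Own z up; round.
- beaker_center (a point): The small beaker: clear glass, loose, open, empty, about 50 g, 50 mm across, 70 mm high, with a small pouring lip at the rim. Grip it from outside. Point: on its axis, half-way up (35 mm above its foot). Own z up; round.
- jar_center (a point): The brown reagent jar: amber glass, paper label, black screw cap, loose, closed, about 160 g, 50 mm across, 85 mm high. Point: on its axis, half-way up (42.5 mm above its foot). Own z up; round.
- big_flask_center (a point): The larger conical flask, a bystander: clear glass, loose, foot 85 mm across, neck 36 mm across, 145 mm high. Point: on its axis, half-way up (72.5 mm above its foot).
- big_beaker_center (a point): The larger beaker, a bystander: clear glass, loose, 70 mm across, 95 mm high. Point: on its axis, half-way up (47.5 mm above its foot).
- wash_bottle_center (a point): The wash bottle, a bystander: whitish plastic, loose, 280 g, 62 mm across, cap at 155 mm, bent spout reaching 70 mm out to its own +y and up to 203 mm; at the back, left. Point: on its axis, 67.5 mm above its foot.
Mind the look-alikes: they are no part of the job. What is shaped like the part that bears beaker_center but purple is not meant.

How it is judged:
At the end, for the whole second after the job is handed in: Flask on plate within 12 mm of its middle; funnel seated in it; weighing bottle left, beaker right, within 15 mm of level with the plate's middle; jar behind the bottle (sideways within 24 mm of 107 mm left of the plate's middle); all gaps 30 +-15 mm; all upright, at rest; bystanders within 30 mm (horizontal distance between flask_center and plate below 0.012 m and z of flask_center in the frame of stirrer between 0.1035 and 0.1115 m and horizontal distance between funnel_center and flask_center below 0.007 m and z of funnel_center in the frame of stirrer between 0.1525 and 0.1645 m and x of weighing_bottle_center in the frame of stirrer between -0.015 and 0.015 m and y of weighing_bottle_center in the frame of stirrer between 0.092 and 0.122 m and height (world z) of weighing_bottle_center below 0.033 m and x of beaker_center in the frame of stirrer between -0.015 and 0.015 m and y of beaker_center in the frame of stirrer between -0.13 and -0.1 m and height (world z) of beaker_center below 0.039 m and horizontal distance between jar_center and weighing_bottle_center between 0.057 and 0.087 m and y of jar_center in the frame of stirrer between 0.083 and 0.131 m and x of jar_center in the frame of stirrer above 0.035 m and height (world z) of jar_center below 0.0465 m and angle between each of flask_center, funnel_center, weighing_bottle_center, beaker_center, jar_center's own z axis and vertical below 0.12 rad and linear speed of each of flask, funnel, weighing_bottle, beaker, jar below 0.02 m/s and distance of each of big_flask_center, big_beaker_center, wash_bottle_center from where it was at the start of the episode below 0.03 m); the robot touches nothing.
It fails at once if one of the five things is let fall or flung (moving faster than 0.7 m/s, about a 25 mm drop, with no finger touching it) ((linear speed of flask above 0.7 m/s and contact force between the fingers and flask below 0.02 N) or (linear speed of funnel above 0.7 m/s and contact force between the fingers and funnel below 0.02 N) or (linear speed of weighing_bottle above 0.7 m/s and contact force between the fingers and weighing_bottle below 0.02 N) or (linear speed of beaker above 0.7 m/s and contact force between the fingers and beaker below 0.02 N) or (linear speed of jar above 0.7 m/s and contact force between the fingers and jar below 0.02 N)).
It fails at once if a piece of glassware or the jar is knocked over (tilts by more than 45 degrees) (angle between any of flask_center, funnel_center, weighing_bottle_center, beaker_center, jar_center, big_flask_center, big_beaker_center, wash_bottle_center's own z axis and vertical above 0.785 rad).
It fails at once if the larger flask, the larger beaker or the wash bottle is shifted by more than 30 mm (distance of any of big_flask_center, big_beaker_center, wash_bottle_center from where it was at the start of the episode above 0.03 m).
It also fails if it takes over 131 s, if anything falls off the work surface, if the arm or the gripper's body presses on something with over 40 N, if the wrist force passes 120 N, or if a joint passes its speed limit or range.

## Working session

There is one attempt and no reset: what is moved stays moved. The work goes in short steps, Python scripts to look and compute and a tool call to move; the robot and the scene stay as the last step left them, time stands still between calls to the robot, and variables do not carry over. Pictures are saved under pics/ and viewed, about 12 in all and at most 16, crops included, and the job is handed in when it is done.

Besides the shell and the picture viewer there is one more tool, called after ">>>" by a JSON object that holds its "fn" and its "kwargs", one argument or row to a line. servo_tool: Moves the arm, as the interface text tells. Its arguments: {"type":"object","properties":{"series":{"type":"array","items":{"type":"object","properties":{"x":{"type":"number"},"y":{"type":"number"},"z":{"type":"number"},"turn":{"type":"number"},"gripper":{"type":"number"}}}},"force":{"type":"number"}},"required":["series"]}

```bash
mkdir -p pics; ls
python3 - <<'E'
from station import *
import cv2,numpy as np
s=read_state();print(s['t'],s['tool_pos'],s['ee_rot'],s['opening'])
for n in('side','top'):
    f=grab_frame(n);cv2.imwrite(f'pics/{n}0.png',f['img']);np.savez(f'{n}0.npz',**f);print(n,f['fx'],f['cx'],f['cy'],np.round(f['world_from_camera'],3).tolist())
E
```

```text
pics
0.0 [ 0.17126812 -0.6521994   0.23741689] [[-4.91751671e-04  2.53958386e-01 -9.67215021e-01]
 [ 2.10564764e-03 -9.67212731e-01 -2.53958855e-01]
 [-9.99997662e-01 -2.16149871e-03 -5.91183977e-05]] 0.9985028896620001
side 485.0019764031654 322.9767537358233 235.91881534978123 [[-0.952, -0.234, 0.199, 0.38], [-0.307, 0.744, -0.593, 0.645], [-0.01, -0.626, -0.78, 0.906], [0.0, 0.0, 0.0, 1.0]]
top 500.3774106075248 321.92739391278315 234.12312795205455 [[0.026, -0.989, 0.146, 0.405], [-1.0, -0.026, 0.002, 0.023], [0.002, -0.146, -0.989, 1.355], [0.0, 0.0, 0.0, 1.0]]
```

View pics/top0.png

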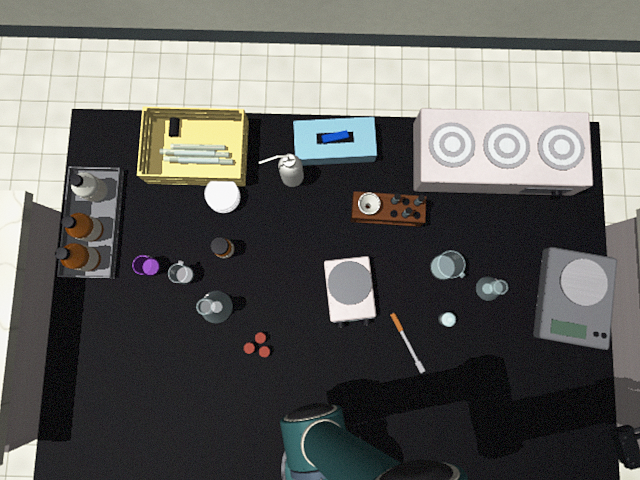

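View pics/side0.png

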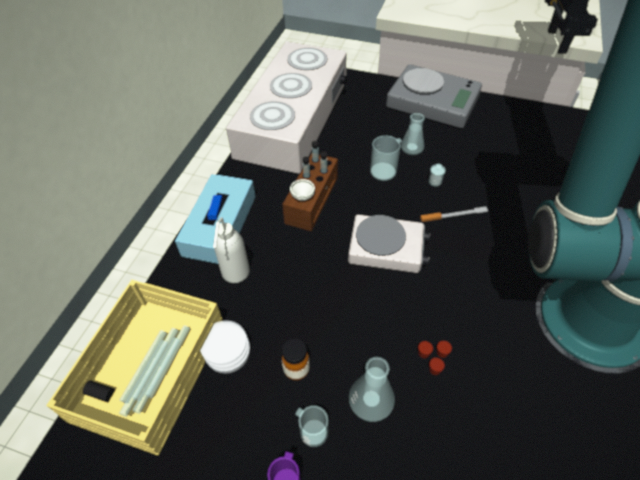

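Top view candidates:
- **Conical flasks:** (490,288) and (215,307). The first looks smaller.
- **Beakers:** (181,272) small clear, (448,265) large clear, and (147,265) purple, which is excluded.
- **Others:** jar (222,247), weighing bottle (447,320), funnel (369,203), stirrer (350,288), wash bottle (290,170).

I'll confirm these in one enlarged crop and get rough positions.

```bash
cat > h.py <<'E'
import numpy as np,cv2
def ray(f,u,v,z,T=None):
    T=f['world_from_camera'] if T is None else T
    d=T[:3,:3]@np.array([(u-f['cx'])/f['fx'],(v-f['cy'])/f['fy'],1]);o=T[:3,3]
    return o+d*(z-o[2])/d[2]
def cloud(f,T=None):
    T=f['world_from_camera'] if T is None else T
    v,u=np.mgrid[:480,:640];D=f['depth']
    P=np.stack([(u-f['cx'])/f['fx']*D,(v-f['cy'])/f['fy']*D,D],-1)@T[:3,:3].T+T[:3,3]
    P[D==0]=np.nan
    return P
E
python3 - <<'E'
from h import *
f=dict(np.load('top0.npz'));P=cloud(f);I=f['img']
a=I[210:340,130:260];b=I[220:350,400:530];c=I[180:310,300:430]
m=np.hstack([cv2.resize(x,(260*1,260),interpolation=cv2.INTER_CUBIC) for x in(a,b,c)])
m2=np.hstack([cv2.resize(x,(390,390),interpolation=cv2.INTER_CUBIC) for x in(a,b)])
cv2.imwrite('pics/crop0.png',m2)
for n,u0,u1,v0,v1 in[('bigflask',195,235,288,325),('beak',165,198,258,288),('jar',208,238,234,262),('bigbeak',428,470,248,285),('flask',474,512,274,302),('wb',436,460,309,330),('funnel',356,384,190,217),('purp',130,162,252,278)]:
    Q=P[v0:v1,u0:u1].reshape(-1,3);Q=Q[Q[:,2]>0.012]
    if len(Q): print(n,len(Q),'min',Q.min(0).round(3),'max',Q.max(0).round(3),'med',np.median(Q,0).round(3),'p98z',np.percentile(Q[:,2],98).round(3))
# stirrer box & plate
Q=P[245:330,315:385]
m=(abs(Q[...,2]-.046)<.004);pts=Q[m][:,:2].astype(np.float32);print('box',len(pts),cv2.minAreaRect(pts))
m=(abs(Q[...,2]-.055)<.004);pts=Q[m][:,:2].astype(np.float32);print('plate',len(pts),cv2.minEnclosingCircle(pts),pts.mean(0))
Q=P[185:230,345:435];m=(abs(Q[...,2]-.07)<.006);pts=Q[m][:,:2].astype(np.float32);print('rack',len(pts),cv2.minAreaRect(pts))
E
```

```text
bigflask 821 min [0.361 0.26  0.012] max [0.44  0.335 0.15 ] med [0.401 0.29  0.071] p98z 0.147
beak 305 min [0.459 0.368 0.012] max [0.515 0.418 0.075] med [0.485 0.393 0.053] p98z 0.074
jar 372 min [0.53  0.263 0.015] max [0.578 0.311 0.092] med [0.552 0.282 0.083] p98z 0.09
bigbeak 538 min [ 0.488 -0.336  0.013] max [ 0.557 -0.266  0.102] med [ 0.522 -0.309  0.066] p98z 0.1
flask 538 min [ 0.437 -0.443  0.012] max [ 0.499 -0.388  0.111] med [ 0.467 -0.409  0.06 ] p98z 0.108
wb 188 min [ 0.367 -0.323  0.013] max [ 0.401 -0.287  0.063] med [ 0.385 -0.301  0.047] p98z 0.062
funnel 660 min [ 0.644 -0.133  0.013] max [ 0.71  -0.061  0.106] med [ 0.676 -0.096  0.074] p98z 0.101
purp 340 min [0.478 0.455 0.012] max [0.528 0.512 0.077] med [0.503 0.487 0.05 ] p98z 0.075
box 1109 ((0.44892585277557373, -0.05017101764678955), (0.1751670241355896, 0.11955711990594864), 7.777223587036133)
plate 1355 ((0.4538786709308624, -0.048468559980392456), 0.08933250606060028) [ 0.46941388 -0.04814275]
rack 1429 ((0.6852498054504395, -0.15862685441970825), (0.21238979697227478, 0.10107406973838806), 87.42157745361328)
```

View pics/crop0.png

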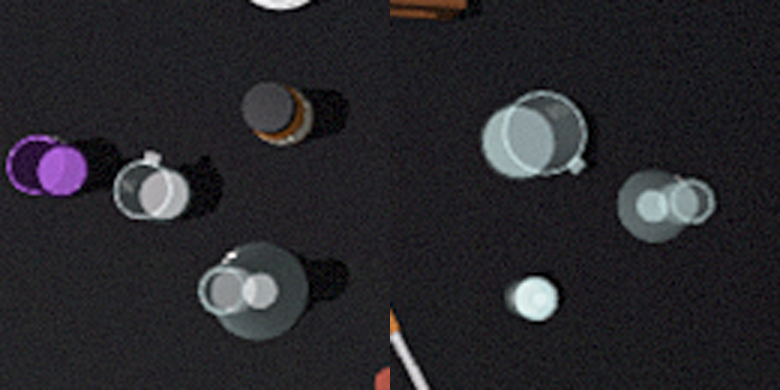

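The crop confirms the parts:
- **Small beaker:** clear, rim at crop (143,189), lip pointing up in the image (about world +x). The purple one at (40,165) is the decoy.
- **Small flask:** right crop, mouth at (692,201), foot narrower than the other flask's.
- **Weighing bottle:** (537,298).
- **Jar:** cap at (269,107).

Next I'll refine the stirrer pose and the object centres.

```bash
cat >> h.py <<'E'
def go(s,x,y,z,ang):
    """print tool-frame shift (cm) and turn from state s to TCP x,y,z with tool-y heading ang (deg)"""
    R=np.array(s['ee_rot']);d=R.T@(np.array([x,y,z])-s['tool_pos'])*100
    a=np.arctan2(R[1,1],R[0,1]);t=(a-np.radians(ang)+np.pi)%(2*np.pi)-np.pi
    print('cm',d.round(2),'turn',round(t,3),'or',round(t-np.sign(t)*np.pi,3),'q1 q6',s['joint_positions'][0].round(2),s['joint_positions'][5].round(2))
E
python3 - <<'E'
from h import *
from scipy.optimize import minimize
f=dict(np.load('top0.npz'));I=f['img']
for n,u,v,z in[('jar',219.7,245.7,.085),('beak',177.7,273,.07),('flaskmouth',500.7,287,.105),('flaskfoot',401+256/3+2,288.5,0),('wb',450,318.7,.058),('funnel',369,203.5,.101),('bigflask',204.5,306,.145),('bigbeak',451.5,264.3,.095)]:
    print(n,ray(f,u,v,z).round(4))
hsv=cv2.cvtColor(I,cv2.COLOR_BGR2HSV)
m=((I.min(-1)>165)).astype(np.uint8);w=np.zeros_like(m);w[245:335,310:390]=1;m*=w
c=max(cv2.findContours(m,0,2)[0],key=cv2.contourArea);p=np.array([ray(f,*q,.046)[:2] for q in c[:,0]],np.float32)
print('box',cv2.minAreaRect(p),cv2.contourArea(c))
g=((I.max(-1)<160)&(I.min(-1)>80)).astype(np.uint8)*w
g=cv2.morphologyEx(g,cv2.MORPH_OPEN,np.ones((5,5)))
c=max(cv2.findContours(g,0,2)[0],key=cv2.contourArea);e=cv2.fitEllipse(c);print('plate',e,ray(f,*e[0],.055))
W=I[195:235,345:395]
m=(W.min(-1)>150).astype(np.uint8);c=max(cv2.findContours(m,0,2)[0],key=cv2.contourArea);e=cv2.fitEllipse(c);print('funnel',e,ray(f,e[0][0]+345,e[0][1]+195,.1))
s=f
from station import read_state
go(read_state(),.385,-.30,.20,-90)
E
```

```text
jar [0.5557 0.2855 0.085 ]
beak [0.4843 0.3924 0.07  ]
flaskmouth [ 0.4681 -0.4229  0.105 ]
flaskfoot [ 0.4685 -0.4269  0.    ]
wb [ 0.3864 -0.3078  0.058 ]
funnel [ 0.6723 -0.0931  0.101 ]
bigflask [0.4025 0.3014 0.145 ]
bigbeak [ 0.5225 -0.3038  0.095 ]
box ((0.4569096267223358, -0.04917412996292114), (0.1573207825422287, 0.11750142276287079), 7.815016269683838) 1104.0
plate ((354.9771423339844, 278.9533386230469), (26.580928802490234, 42.768348693847656), 148.67828369140625) [ 0.48166051 -0.06344584  0.055     ]
funnel ((23.69307518005371, 8.694411277770996), (19.384477615356445, 22.170183181762695), 93.85499572753906) [ 0.67198354 -0.09244955  0.1       ]
cm [  3.81 -28.63 -29.61] turn 0.257 or -2.885 q1 q6 -1.35 -0.04
```

>>> {"fn": "servo_tool", "kwargs": {
  "series": [
    {"x":3.8,"y":-28.2,"z":-29.9,"turn":0.26,"gripper":0},
    {"x":3.8,"y":-28.2,"z":-29.9,"turn":0.26,"gripper":0},
    {"x":3.8,"y":-28.2,"z":-29.9,"turn":0.26,"gripper":0},
    {"x":3.8,"y":-28.2,"z":-29.9,"turn":0.26,"gripper":0},
    {"x":3.8,"y":-28.2,"z":-29.9,"turn":0.26,"gripper":0},
    {"x":3.8,"y":-28.2,"z":-29.9,"turn":0.26,"gripper":0},
    {"x":3.8,"y":-28.2,"z":-29.9,"turn":0.26,"gripper":0},
    {"x":3.8,"y":-28.2,"z":-29.9,"turn":0.26,"gripper":0},
    {"x":3.8,"y":-28.2,"z":-29.9,"turn":0.26,"gripper":0},
    {"x":3.8,"y":-28.2,"z":-29.9,"turn":0.26,"gripper":0}
  ]
}}

```text
t: 0.93
tool_pos: [0.3894, -0.3018, 0.2002]
ee_rot: [[-0.0, -0.003, -1.0], [0.001, -1.0, 0.003], [-1.0, -0.001, 0.0]]
contact_force: [1.4, -0.7, 0.1]
opening: 0.998
```

```bash
cat >> h.py <<'E'
def wrist(name,mark=()):
    from station import read_state,grab_frame
    s=read_state();f=grab_frame('wrist');B=np.eye(4);B[:3,:3]=s['ee_rot'];B[:3,3]=s['tool_pos'];T=B@f['tool_from_camera'];f['T']=T
    np.savez(name+'.npz',**f);img=f['img'].copy()
    for p in mark:
        c=np.linalg.inv(T)@np.r_[p,1];u=f['fx']*c[0]/c[2]+f['cx'];v=f['fy']*c[1]/c[2]+f['cy'];print('mark',p,round(u,1),round(v,1))
        cv2.drawMarker(img,(int(u),int(v)),(0,0,255),0,12,1)
    cv2.imwrite(f'pics/{name}.png',img);print(s['t'],s['tool_pos'].round(4),s['opening'].round(3));return s,f,T
E
python3 - <<'E'
from h import *
s,f,T=wrist('w1',[(.3864,-.3078,.058),(.468,-.423,.105)])
print(T.round(3).tolist(),f['tool_from_camera'].round(3).tolist())
E
```

```text
mark (0.3864, -0.3078, 0.058) 334.6 225.2
mark (0.468, -0.423, 0.105) 535.9 110.2Traceback (most recent call last):
  File "<stdin>", line 2, in <module>
  File "h.py", line 24, in wrist
    cv2.imwrite(f'pics/{name}.png',img);print(s['t'],s['tool_pos'].round(4),s['opening'].round(3));return s,f,T
                                                                            ^^^^^^^^^^^^^^^^^^
AttributeError: 'float' object has no attribute 'round'
```

View pics/w1.png

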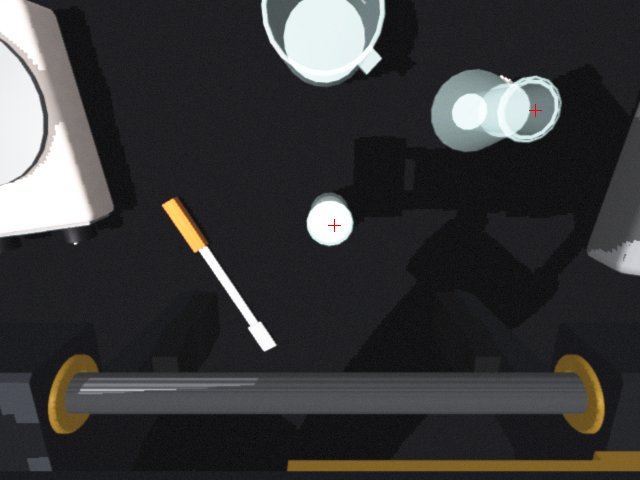

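The wrist view shows the bottle's top at about (330,222), 5 px from my mark, the small flask's mouth at (530,109), and the stirrer's right edge on the left. I'll refine from these.

```bash
sed -i "s/s\['opening'\].round(3)/s['opening']/" h.py
python3 - <<'E'
from h import *
from station import read_state
f=dict(np.load('w1.npz'));T=f['T'];print(f['fx'],T[:3,3])
W=f['img'][180:260,290:370];m=(W.min(-1)>200).astype(np.uint8);c=max(cv2.findContours(m,0,2)[0],key=cv2.contourArea);(u,v),r=cv2.minEnclosingCircle(c);print(u+290,v+180,r)
for z in(.045,.05,.058):print(ray(f,u+290,v+180,z,T))
print('flask',ray(f,529.5,109,.105,T))
a=ray(f,52,12,.046,T);b=ray(f,112,213,.046,T);print('edge',a,b,np.degrees(np.arctan2(*(a-b)[1::-1])))
print(ray(f,112,213,.02,T),ray(f,330,37,.0,T))
go(read_state(),.385,-.305,.003,-90)
E
```

```text
395.70624664045783 [ 0.46559553 -0.30137027  0.34567371]
329.20520401000977 222.4855499267578 22.481698989868164
[ 0.38505917 -0.30387821  0.045     ]
[ 0.38639843 -0.30383651  0.05      ]
[ 0.38854126 -0.30376978  0.058     ]
flask [ 0.46866767 -0.4191823   0.105     ]
edge [ 0.53237385 -0.11734729  0.046     ] [ 0.39343042 -0.1349883   0.046     ] 7.235866750463914
[ 0.38716931 -0.12055282  0.02      ] [ 0.52449483 -0.30491122  0.        ]
cm [19.62  0.97  0.7 ] turn -0.0 or 3.141 q1 q6 -0.7 0.87
```

>>> {"fn": "servo_tool", "kwargs": {
  "series": [
    {"x":8,"y":0,"z":0,"gripper":0},
    {"x":8,"y":0,"z":0,"gripper":0},
    {"x":8,"y":0,"z":0,"gripper":0},
    {"x":8,"y":0,"z":0,"gripper":0}
  ]
}}

```text
invalid input at $.series[0]: expected keys x, y, z, turn, gripper
```

Run:
```python
from h import *
s,f,T=wrist('w2',[(.386,-.304,.05)]);
W=f['img'];m=(W.min(-1)>200).astype(np.uint8);m[:, :200]=0;m[:,460:]=0;m[:80]=0;m[340:]=0;c=max(cv2.findContours(m,0,2)[0],key=cv2.contourArea);(u,v),r=cv2.minEnclosingCircle(c);print(u,v,r)
for z in(.04,.05,.058):print(ray(f,u,v,z,T))
go(s,.386,-.304,.008,-90)
from station import read_state
print(read_state()['tool_pos'])
```

```text
mark (0.386, -0.304, 0.05) 337.3 226.5
0.9833 [ 0.3918 -0.2965  0.1992] 1.0007601583490797
336.9435729980469 226.14202880859375 22.47499656677246
[ 0.38351886 -0.30397202  0.04      ]
[ 0.38628424 -0.30373124  0.05      ]
[ 0.38849655 -0.30353861  0.058     ]
cm [19.12  0.87  0.6 ] turn -0.0 or 3.141 q1 q6 -0.7 0.87
[ 0.39042673 -0.29938601  0.19955267]
```

>>> {"fn": "servo_tool", "kwargs": {
  "series": [
    {"x":4,"y":0.05,"z":0.3,"turn":0,"gripper":0},
    {"x":8,"y":0.05,"z":0.3,"turn":0,"gripper":0},
    {"x":12,"y":0.05,"z":0.3,"turn":0,"gripper":0},
    {"x":15.5,"y":0.05,"z":0.3,"turn":0,"gripper":0},
    {"x":18,"y":0.05,"z":0.3,"turn":0,"gripper":0},
    {"x":19.2,"y":0.05,"z":0.3,"turn":0,"gripper":0},
    {"x":19.2,"y":0.05,"z":0.3,"turn":0,"gripper":0},
    {"x":19.2,"y":0.05,"z":0.3,"turn":0,"gripper":0}
  ],
  "force": 10
}}

```text
t: 1.7
tool_pos: [0.385, -0.3047, 0.0079]
ee_rot: [[-0.002, -0.004, -1.0], [0.001, -1.0, 0.004], [-1.0, -0.001, 0.002]]
contact_force: [1.6, 0.1, 0.2]
opening: 1.001
```

>>> {"fn": "servo_tool", "kwargs": {
  "series": [
    {"x":0,"y":0,"z":0,"turn":0,"gripper":255},
    {"x":0,"y":0,"z":0,"turn":0,"gripper":255},
    {"x":0,"y":0,"z":0,"turn":0,"gripper":255},
    {"x":0,"y":0,"z":0,"turn":0,"gripper":255},
    {"x":0,"y":0,"z":0,"turn":0,"gripper":255},
    {"x":0,"y":0,"z":0,"turn":0,"gripper":255},
    {"x":0,"y":0,"z":0,"turn":0,"gripper":255},
    {"x":0,"y":0,"z":0,"turn":0,"gripper":255},
    {"x":0,"y":0,"z":0,"turn":0,"gripper":255}
  ]
}}

```text
t: 2.45
tool_pos: [0.386, -0.3046, 0.0087]
ee_rot: [[-0.0, -0.003, -1.0], [0.0, -1.0, 0.003], [-1.0, -0.0, 0.0]]
contact_force: [-0.8, 0.0, 0.1]
opening: 0.381
```

>>> {"fn": "servo_tool", "kwargs": {
  "series": [
    {"x":-4,"y":0,"z":0,"turn":0,"gripper":255},
    {"x":-8,"y":0,"z":0,"turn":0,"gripper":255},
    {"x":-12,"y":-3,"z":-0.4,"turn":0,"gripper":255},
    {"x":-15,"y":-6,"z":-0.6,"turn":0,"gripper":255},
    {"x":-18,"y":-10,"z":-0.8,"turn":0,"gripper":255},
    {"x":-19,"y":-14,"z":-1,"turn":0,"gripper":255},
    {"x":-19,"y":-18,"z":-1.2,"turn":0,"gripper":255},
    {"x":-19,"y":-22,"z":-1.4,"turn":0,"gripper":255},
    {"x":-19,"y":-24.5,"z":-1.4,"turn":0,"gripper":255},
    {"x":-19,"y":-25.4,"z":-1.4,"turn":0,"gripper":255}
  ]
}}

```text
t: 3.28
tool_pos: [0.4003, -0.0466, 0.1989]
ee_rot: [[0.001, 0.001, -1.0], [0.002, -1.0, -0.001], [-1.0, -0.002, -0.001]]
contact_force: [0.2, -0.5, -0.7]
opening: 0.38
```

>>> {"fn": "servo_tool", "kwargs": {
  "series": [
    {"x":0,"y":0,"z":0,"turn":0,"gripper":255},
    {"x":0,"y":0,"z":0,"turn":0,"gripper":255},
    {"x":0,"y":0,"z":0,"turn":0,"gripper":255},
    {"x":0,"y":0,"z":0,"turn":0,"gripper":255},
    {"x":0,"y":0,"z":0,"turn":0,"gripper":255}
  ]
}}

```text
t: 3.7
tool_pos: [0.4008, -0.052, 0.1985]
ee_rot: [[-0.001, -0.005, -1.0], [-0.0, -1.0, 0.005], [-1.0, 0.0, 0.001]]
contact_force: [-0.1, -0.1, 0.2]
opening: 0.38
```

Run:
```python
from h import *
s,f,T=wrist('w3',[(.472,-.047,.055),(.386,-.119,.046),(.386-.0157,-.119+.119,.046)]);print(T.round(3).tolist())
```

```text
mark (0.472, -0.047, 0.055) 318.8 122.6
mark (0.386, -0.119, 0.046) 411.6 235.7
mark (0.3703, 0.0, 0.046) 261.5 255.3
3.7 [ 0.4008 -0.052   0.1985] 0.3797349082893388
[[-0.005, -0.955, -0.298, 0.477], [-1.0, 0.005, 0.001, -0.052], [0.001, 0.298, -0.955, 0.344], [0.0, 0.0, 0.0, 1.0]]
```

View pics/w3.png

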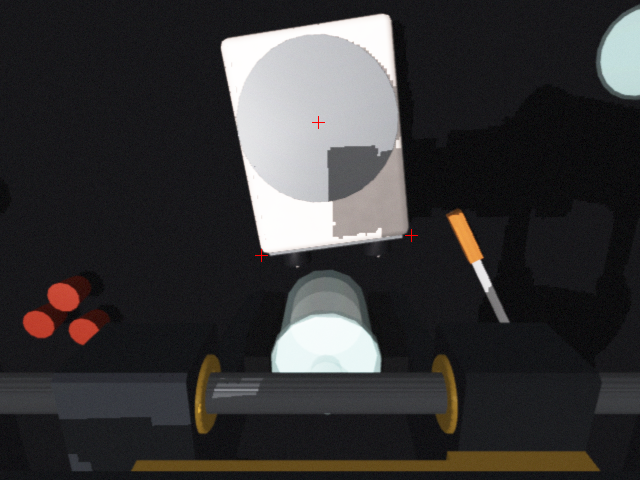

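The wrist view is clean. The plate circle spans (237–400, 34–201), and the box corners are at about (223,42), (390,15), (409,233) and (263,249). The bottle is held upright. Now to compute the pose.

Run:
```python
from h import *
f=dict(np.load('w3.npz'));T=f['T']
C=np.array([ray(f,u,v,.046,T)[:2] for u,v in((222,40),(391,14),(409,234),(263,250))]);print(C,C.mean(0))
d=(C[0]+C[1]-C[2]-C[3]);a=np.arctan2(d[1],d[0]);e=C[0]+C[3]-C[1]-C[2];print(np.degrees(a),np.degrees(np.arctan2(-e[0],e[1])),'len',np.hypot(*d)/2,np.hypot(*e)/2)
ex=np.array([np.cos(a),np.sin(a)]);print('plate from box',C.mean(0)+.015*ex)
P=np.array([ray(f,u,v,.055,T)[:2] for u,v in((237,118),(400,116),(318,34),(320,201))]);print(P, (P[0]+P[1])/2,(P[2]+P[3])/2,P.mean(0))
```

```text
[[ 0.52620482  0.01860059]
 [ 0.54142364 -0.09594654]
 [ 0.38740639 -0.11688257]
 [ 0.37473022 -0.00142154]] [ 0.45744127 -0.04891252]
7.63627031379673 6.914962046318063 len 0.15411265461141818 0.11584676004485302
plate from box [ 0.47230824 -0.04691926]
[[ 0.47535083  0.01011276]
 [ 0.47610888 -0.10367892]
 [ 0.52798699 -0.04703624]
 [ 0.41606884 -0.04729766]] [ 0.47572985 -0.04678308] [ 0.47202791 -0.04716695] [ 0.47387888 -0.04697502]
```

>>> {"fn": "servo_tool", "kwargs": {
  "series": [
    {"x":0,"y":-1.1,"z":-0.6,"turn":-0.12,"gripper":255},
    {"x":0,"y":-2.2,"z":-1.2,"turn":-0.24,"gripper":255},
    {"x":0,"y":-3.3,"z":-1.8,"turn":-0.36,"gripper":255},
    {"x":0,"y":-4.4,"z":-2.4,"turn":-0.48,"gripper":255},
    {"x":1,"y":-5.5,"z":-3,"turn":-0.6,"gripper":255},
    {"x":2,"y":-7,"z":-3.8,"turn":-0.72,"gripper":255},
    {"x":3,"y":-8.5,"z":-4.6,"turn":-0.84,"gripper":255},
    {"x":4,"y":-10,"z":-5.4,"turn":-0.96,"gripper":255},
    {"x":5,"y":-10.9,"z":-5.9,"turn":-1.08,"gripper":255},
    {"x":5,"y":-10.9,"z":-5.9,"turn":-1.2,"gripper":255}
  ]
}}

```text
t: 4.58
tool_pos: [0.4599, 0.0586, 0.1466]
ee_rot: [[-0.003, 0.933, -0.36], [0.0, -0.36, -0.933], [-1.0, -0.003, 0.001]]
contact_force: [-0.5, 0.1, -1.1]
opening: 0.379
```

>>> {"fn": "servo_tool", "kwargs": {
  "series": [
    {"x":2,"y":0,"z":0,"turn":-0.12,"gripper":255},
    {"x":4,"y":0,"z":0,"turn":-0.24,"gripper":255},
    {"x":6,"y":0,"z":0,"turn":-0.36,"gripper":255},
    {"x":8,"y":0,"z":0,"turn":-0.48,"gripper":255},
    {"x":10,"y":0,"z":0,"turn":-0.5,"gripper":255},
    {"x":11,"y":0,"z":0,"turn":-0.5,"gripper":255},
    {"x":11,"y":0,"z":0,"turn":-0.5,"gripper":255},
    {"x":11,"y":0,"z":0,"turn":-0.5,"gripper":255},
    {"x":11,"y":0,"z":0,"turn":-0.5,"gripper":255},
    {"x":11,"y":0,"z":0,"turn":-0.5,"gripper":255}
  ]
}}

```text
t: 5.42
tool_pos: [0.4616, 0.0581, 0.0401]
ee_rot: [[0.003, 0.992, 0.125], [0.0, 0.125, -0.992], [-1.0, 0.003, 0.0]]
contact_force: [-0.2, 0.0, -0.6]
opening: 0.383
```

>>> {"fn": "servo_tool", "kwargs": {
  "series": [
    {"x":0.8,"y":0,"z":0,"turn":0,"gripper":255},
    {"x":1.5,"y":0,"z":0,"turn":0,"gripper":255},
    {"x":2.1,"y":0,"z":0,"turn":0,"gripper":255},
    {"x":2.6,"y":0,"z":0,"turn":0,"gripper":255},
    {"x":2.8,"y":0,"z":0,"turn":0,"gripper":255},
    {"x":2.9,"y":0,"z":0,"turn":0,"gripper":255},
    {"x":2.95,"y":0,"z":0,"turn":0,"gripper":255},
    {"x":2.95,"y":0,"z":0,"turn":0,"gripper":255},
    {"x":2.95,"y":0,"z":0,"turn":0,"gripper":255}
  ]
}}

```text
t: 6.17
tool_pos: [0.4604, 0.0581, 0.0094]
ee_rot: [[0.0, 0.992, 0.126], [0.0, 0.126, -0.992], [-1.0, 0.0, 0.0]]
contact_force: [0.7, -0.4, -0.1]
opening: 0.384
```

>>> {"fn": "servo_tool", "kwargs": {
  "series": [
    {"x":0,"y":0,"z":0,"turn":0,"gripper":130},
    {"x":0,"y":0,"z":0,"turn":0,"gripper":100},
    {"x":0,"y":0,"z":0,"turn":0,"gripper":60},
    {"x":0,"y":0,"z":0,"turn":0,"gripper":0},
    {"x":0,"y":0,"z":0,"turn":0,"gripper":0},
    {"x":0,"y":0,"z":0,"turn":0,"gripper":0},
    {"x":0,"y":0,"z":0,"turn":0,"gripper":0}
  ]
}}

```text
t: 6.75
tool_pos: [0.4602, 0.0581, 0.0092]
ee_rot: [[0.0, 0.992, 0.126], [0.0, 0.126, -0.992], [-1.0, 0.0, 0.0]]
contact_force: [-0.2, -0.5, -0.0]
opening: 0.89
```

>>> {"fn": "servo_tool", "kwargs": {
  "series": [
    {"x":-4,"y":0,"z":0,"turn":0,"gripper":0},
    {"x":-8,"y":0,"z":0,"turn":0,"gripper":0},
    {"x":-12,"y":0,"z":0,"turn":0,"gripper":0},
    {"x":-15,"y":1.5,"z":-2.6,"turn":0.12,"gripper":0},
    {"x":-18,"y":3,"z":-5.2,"turn":0.24,"gripper":0},
    {"x":-19,"y":5,"z":-8.7,"turn":0.36,"gripper":0},
    {"x":-19,"y":7,"z":-12,"turn":0.48,"gripper":0},
    {"x":-19,"y":9,"z":-15.3,"turn":0.6,"gripper":0},
    {"x":-19,"y":11,"z":-18.7,"turn":0.72,"gripper":0},
    {"x":-19,"y":12.5,"z":-21.2,"turn":0.84,"gripper":0}
  ]
}}

```text
t: 7.58
tool_pos: [0.5583, 0.2871, 0.1993]
ee_rot: [[0.001, 0.752, -0.659], [0.001, -0.659, -0.752], [-1.0, -0.0, -0.001]]
contact_force: [0.3, 0.2, 0.2]
opening: 0.999
```

>>> {"fn": "servo_tool", "kwargs": {
  "series": [
    {"x":0,"y":0,"z":0,"turn":0.12,"gripper":0},
    {"x":0,"y":0,"z":0,"turn":0.24,"gripper":0},
    {"x":0,"y":0,"z":0,"turn":0.36,"gripper":0},
    {"x":0,"y":0,"z":0,"turn":0.48,"gripper":0},
    {"x":0,"y":0,"z":0,"turn":0.6,"gripper":0},
    {"x":0,"y":0,"z":0,"turn":0.72,"gripper":0},
    {"x":0,"y":0,"z":0,"turn":0.72,"gripper":0},
    {"x":0,"y":0,"z":0,"turn":0.72,"gripper":0},
    {"x":0,"y":0,"z":0,"turn":0.72,"gripper":0},
    {"x":0,"y":0,"z":0,"turn":0.72,"gripper":0}
  ]
}}

```text
t: 8.42
tool_pos: [0.5575, 0.2841, 0.1992]
ee_rot: [[-0.0, 0.138, -0.99], [-0.0, -0.99, -0.138], [-1.0, 0.0, 0.0]]
contact_force: [0.2, -0.3, -0.2]
opening: 0.999
```

Run:
```python
from h import *
s,f,T=wrist('w4',[(.5557,.2855,.085),(.484,.3924,.07)]);print(s['ee_rot'].round(3).tolist())
```

```text
mark (0.5557, 0.2855, 0.085) 324.3 234.2
mark (0.484, 0.3924, 0.07) 172.7 299.1
8.4167 [0.5575 0.2841 0.1992] 0.999031040796699
[[-0.0, 0.138, -0.99], [-0.0, -0.99, -0.138], [-1.0, 0.0, 0.0]]
```

View pics/w4.png

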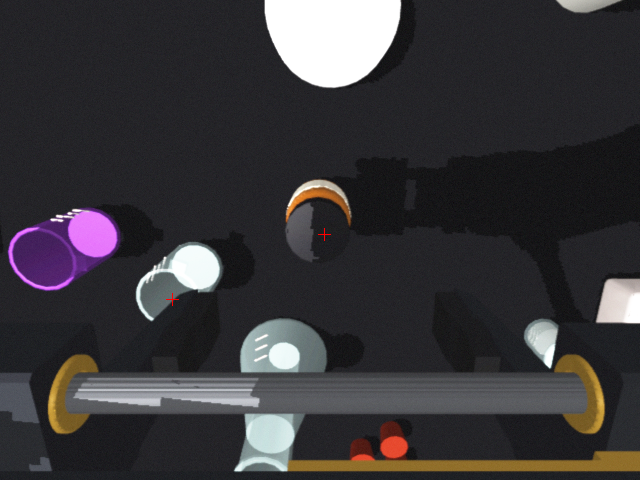

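The jar's cap is at about (318,230), roughly 4 mm to +y and 2 mm to +x of my mark. The small beaker at (195,268) and the purple decoy at (65,255) are clear of the grasp. Now to correct and grasp.

>>> {"fn": "servo_tool", "kwargs": {
  "series": [
    {"x":3,"y":-0.6,"z":-0.1,"turn":0,"gripper":0},
    {"x":6,"y":-0.6,"z":-0.1,"turn":0,"gripper":0},
    {"x":10,"y":-0.6,"z":-0.1,"turn":0,"gripper":0},
    {"x":14,"y":-0.6,"z":-0.1,"turn":0,"gripper":0},
    {"x":16,"y":-0.6,"z":-0.1,"turn":0,"gripper":0},
    {"x":16.8,"y":-0.6,"z":-0.1,"turn":0,"gripper":0},
    {"x":16.8,"y":-0.6,"z":-0.1,"turn":0,"gripper":0},
    {"x":16.8,"y":-0.6,"z":-0.1,"turn":0,"gripper":0}
  ],
  "force": 15
}}

```text
t: 9.13
tool_pos: [0.5584, 0.2905, 0.032]
ee_rot: [[0.001, 0.137, -0.991], [0.0, -0.991, -0.137], [-1.0, -0.0, -0.001]]
contact_force: [0.2, -0.3, 0.9]
opening: 1.0
```

>>> {"fn": "servo_tool", "kwargs": {
  "series": [
    {"x":0,"y":0,"z":0,"turn":0,"gripper":255},
    {"x":0,"y":0,"z":0,"turn":0,"gripper":255},
    {"x":0,"y":0,"z":0,"turn":0,"gripper":255},
    {"x":0,"y":0,"z":0,"turn":0,"gripper":255},
    {"x":0,"y":0,"z":0,"turn":0,"gripper":255},
    {"x":0,"y":0,"z":0,"turn":0,"gripper":255},
    {"x":0,"y":0,"z":0,"turn":0,"gripper":255},
    {"x":0,"y":0,"z":0,"turn":0,"gripper":255}
  ]
}}

```text
t: 9.8
tool_pos: [0.558, 0.2903, 0.0317]
ee_rot: [[0.001, 0.136, -0.991], [0.0, -0.991, -0.136], [-1.0, -0.0, -0.001]]
contact_force: [-0.7, -1.0, 2.6]
opening: 0.556
```

>>> {"fn": "servo_tool", "kwargs": {
  "series": [
    {"x":-3,"y":0,"z":0,"turn":0,"gripper":255},
    {"x":-6,"y":0,"z":0,"turn":0,"gripper":255},
    {"x":-9,"y":2,"z":0.5,"turn":0,"gripper":255},
    {"x":-10,"y":5,"z":1.3,"turn":-0.1,"gripper":255},
    {"x":-10,"y":8.5,"z":2.2,"turn":-0.2,"gripper":255},
    {"x":-10,"y":12,"z":3.1,"turn":-0.3,"gripper":255},
    {"x":-10,"y":15.5,"z":4,"turn":-0.4,"gripper":255},
    {"x":-10,"y":18.5,"z":4.8,"turn":-0.51,"gripper":255},
    {"x":-10,"y":20.8,"z":5.5,"turn":-0.51,"gripper":255},
    {"x":-10,"y":21.6,"z":5.7,"turn":-0.51,"gripper":255}
  ]
}}

```text
t: 10.63
tool_pos: [0.5292, 0.0655, 0.1304]
ee_rot: [[-0.002, 0.601, -0.799], [-0.001, -0.799, -0.601], [-1.0, -0.0, 0.002]]
contact_force: [-1.2, -0.1, -2.0]
opening: 0.561
```

>>> {"fn": "servo_tool", "kwargs": {
  "series": [
    {"x":0,"y":0,"z":0,"turn":0,"gripper":255},
    {"x":1,"y":0,"z":0,"turn":0,"gripper":255},
    {"x":3,"y":0,"z":0,"turn":0,"gripper":255},
    {"x":5,"y":0,"z":0,"turn":0,"gripper":255},
    {"x":7,"y":0,"z":0,"turn":0,"gripper":255},
    {"x":8,"y":0,"z":0,"turn":0,"gripper":255},
    {"x":8,"y":0,"z":0,"turn":0,"gripper":255},
    {"x":8,"y":0,"z":0,"turn":0,"gripper":255},
    {"x":8,"y":0,"z":0,"turn":0,"gripper":255}
  ]
}}

```text
t: 11.38
tool_pos: [0.5317, 0.0692, 0.0519]
ee_rot: [[0.001, 0.603, -0.798], [0.0, -0.798, -0.603], [-1.0, 0.001, -0.001]]
contact_force: [0.5, 0.8, -1.5]
opening: 0.563
```

>>> {"fn": "servo_tool", "kwargs": {
  "series": [
    {"x":0.6,"y":0,"z":0,"turn":0,"gripper":255},
    {"x":1.1,"y":0,"z":0,"turn":0,"gripper":255},
    {"x":1.5,"y":0,"z":0,"turn":0,"gripper":255},
    {"x":1.8,"y":0,"z":0,"turn":0,"gripper":255},
    {"x":1.95,"y":0,"z":0,"turn":0,"gripper":255},
    {"x":1.95,"y":0,"z":0,"turn":0,"gripper":255},
    {"x":1.95,"y":0,"z":0,"turn":0,"gripper":255}
  ]
}}

```text
t: 11.97
tool_pos: [0.5308, 0.0684, 0.0317]
ee_rot: [[0.0, 0.603, -0.798], [0.0, -0.798, -0.603], [-1.0, 0.0, -0.0]]
contact_force: [-0.4, -0.4, -0.3]
opening: 0.558
```

>>> {"fn": "servo_tool", "kwargs": {
  "series": [
    {"x":0,"y":0,"z":0,"turn":0,"gripper":90},
    {"x":0,"y":0,"z":0,"turn":0,"gripper":70},
    {"x":0,"y":0,"z":0,"turn":0,"gripper":40},
    {"x":0,"y":0,"z":0,"turn":0,"gripper":20},
    {"x":0,"y":0,"z":0,"turn":0,"gripper":20},
    {"x":0,"y":0,"z":0,"turn":0,"gripper":20}
  ]
}}

```text
t: 12.47
tool_pos: [0.5308, 0.0685, 0.0318]
ee_rot: [[0.0, 0.603, -0.798], [0.0, -0.798, -0.603], [-1.0, 0.0, -0.0]]
contact_force: [-0.8, -0.1, -0.1]
opening: 0.92
```

>>> {"fn": "servo_tool", "kwargs": {
  "series": [
    {"x":-4,"y":0,"z":0,"turn":0,"gripper":20},
    {"x":-8,"y":0,"z":0,"turn":0,"gripper":0},
    {"x":-12,"y":0,"z":0,"turn":0,"gripper":0},
    {"x":-15,"y":-3,"z":-1.6,"turn":0,"gripper":0},
    {"x":-17,"y":-6,"z":-3.3,"turn":0,"gripper":0},
    {"x":-17,"y":-9.5,"z":-5.2,"turn":0,"gripper":0},
    {"x":-17,"y":-13,"z":-7.2,"turn":0,"gripper":0},
    {"x":-17,"y":-16.5,"z":-9.1,"turn":0,"gripper":0},
    {"x":-17,"y":-20,"z":-11,"turn":0,"gripper":0},
    {"x":-17,"y":-23.5,"z":-13,"turn":0,"gripper":0}
  ]
}}

```text
t: 13.3
tool_pos: [0.4921, 0.3361, 0.202]
ee_rot: [[0.0, 0.603, -0.798], [0.0, -0.798, -0.603], [-1.0, 0.0, -0.001]]
contact_force: [0.7, 0.5, 1.1]
opening: 1.002
```

>>> {"fn": "servo_tool", "kwargs": {
  "series": [
    {"x":0,"y":-3,"z":-1.6,"turn":0,"gripper":0},
    {"x":0,"y":-5,"z":-2.7,"turn":0,"gripper":0},
    {"x":0,"y":-5.2,"z":-2.8,"turn":0,"gripper":0},
    {"x":0,"y":-5.2,"z":-2.8,"turn":0,"gripper":0},
    {"x":0,"y":-5.2,"z":-2.8,"turn":0,"gripper":0},
    {"x":0,"y":-5.2,"z":-2.8,"turn":0,"gripper":0},
    {"x":0,"y":-5.2,"z":-2.8,"turn":0,"gripper":0}
  ]
}}

```text
t: 13.88
tool_pos: [0.4842, 0.3913, 0.2017]
ee_rot: [[-0.0, 0.601, -0.799], [-0.0, -0.799, -0.601], [-1.0, 0.0, 0.0]]
contact_force: [-0.3, -0.7, 0.2]
opening: 1.0
```

Run:
```python
from h import *
s,f,T=wrist('w5',[(.4843,.3924,.07),(.4843,.3924,.0)]);print(s['ee_rot'].round(3).tolist())
g=dict(np.load('w4.npz'));print('foot w4',ray(g,197,267,.003,g['T']))
```

```text
mark (0.4843, 0.3924, 0.07) 325.9 224.7
mark (0.4843, 0.3924, 0.0) 325.9 204.0
13.8833 [0.4842 0.3913 0.2017] 0.9995296603677843
[[-0.0, 0.601, -0.799], [-0.0, -0.799, -0.601], [-1.0, 0.0, 0.0]]
foot w4 [0.48362826 0.39460802 0.003     ]
```

View pics/w5.png

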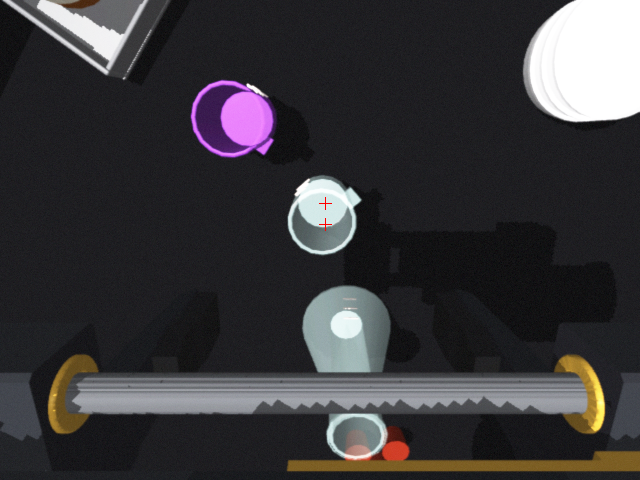

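Rim is at (322,221), 3 mm from my mark. The lip at (353,198) sits 37° off the jaw axis, so I'll turn a further 0.35 rad to clear it. The purple decoy at (235,118) and the big flask at (347,330) stay clear.

>>> {"fn": "servo_tool", "kwargs": {
  "series": [
    {"x":1,"y":-0.3,"z":-0.2,"turn":0.12,"gripper":50},
    {"x":3,"y":-0.3,"z":-0.2,"turn":0.24,"gripper":50},
    {"x":6,"y":-0.3,"z":-0.2,"turn":0.35,"gripper":50},
    {"x":9,"y":-0.3,"z":-0.2,"turn":0.35,"gripper":50},
    {"x":12,"y":-0.3,"z":-0.2,"turn":0.35,"gripper":50},
    {"x":15,"y":-0.3,"z":-0.2,"turn":0.35,"gripper":50},
    {"x":17.3,"y":-0.3,"z":-0.2,"turn":0.35,"gripper":50},
    {"x":18.2,"y":-0.3,"z":-0.2,"turn":0.35,"gripper":50},
    {"x":18.2,"y":-0.3,"z":-0.2,"turn":0.35,"gripper":50},
    {"x":18.2,"y":-0.3,"z":-0.2,"turn":0.35,"gripper":50}
  ],
  "force": 8
}}

```text
t: 14.77
tool_pos: [0.4841, 0.3959, 0.0201]
ee_rot: [[0.0, 0.292, -0.957], [-0.0, -0.957, -0.292], [-1.0, 0.0, -0.0]]
contact_force: [-0.0, 0.7, -0.3]
opening: 0.804
```

>>> {"fn": "servo_tool", "kwargs": {
  "series": [
    {"x":0,"y":0,"z":0,"turn":0,"gripper":150},
    {"x":0,"y":0,"z":0,"turn":0,"gripper":200},
    {"x":0,"y":0,"z":0,"turn":0,"gripper":255},
    {"x":0,"y":0,"z":0,"turn":0,"gripper":255},
    {"x":0,"y":0,"z":0,"turn":0,"gripper":255},
    {"x":0,"y":0,"z":0,"turn":0,"gripper":255},
    {"x":0,"y":0,"z":0,"turn":0,"gripper":255}
  ]
}}

```text
t: 15.35
tool_pos: [0.4848, 0.3971, 0.0216]
ee_rot: [[0.002, 0.293, -0.956], [0.001, -0.956, -0.293], [-1.0, -0.001, -0.003]]
contact_force: [-0.6, -0.4, 6.4]
opening: 0.567
```

>>> {"fn": "servo_tool", "kwargs": {
  "series": [
    {"x":-2.5,"y":0,"z":0,"turn":0,"gripper":255},
    {"x":-6,"y":0,"z":0,"turn":0,"gripper":255},
    {"x":-10,"y":0,"z":0,"turn":0,"gripper":255},
    {"x":-14,"y":0,"z":0,"turn":0,"gripper":255},
    {"x":-16,"y":3,"z":0.9,"turn":0,"gripper":255},
    {"x":-16,"y":6.5,"z":1.9,"turn":0,"gripper":255},
    {"x":-16,"y":10,"z":3,"turn":0,"gripper":255},
    {"x":-16,"y":13.5,"z":4,"turn":0,"gripper":255},
    {"x":-16,"y":17,"z":5.1,"turn":0,"gripper":255},
    {"x":-16,"y":20.5,"z":6.1,"turn":0,"gripper":255}
  ]
}}

```text
t: 16.18
tool_pos: [0.4845, 0.181, 0.1798]
ee_rot: [[0.0, 0.293, -0.956], [0.0, -0.956, -0.293], [-1.0, -0.0, -0.0]]
contact_force: [0.2, -0.6, -0.6]
opening: 0.563
```

>>> {"fn": "servo_tool", "kwargs": {
  "series": [
    {"x":0,"y":3.5,"z":1,"turn":-0.12,"gripper":255},
    {"x":0,"y":7,"z":2.1,"turn":-0.24,"gripper":255},
    {"x":0,"y":10.5,"z":3.2,"turn":-0.36,"gripper":255},
    {"x":0,"y":14,"z":4.2,"turn":-0.48,"gripper":255},
    {"x":0,"y":17.5,"z":5.3,"turn":-0.6,"gripper":255},
    {"x":0,"y":21,"z":6.3,"turn":-0.72,"gripper":255},
    {"x":0,"y":24.5,"z":7.4,"turn":-0.84,"gripper":255},
    {"x":0,"y":28,"z":8.4,"turn":-0.96,"gripper":255},
    {"x":0,"y":31,"z":9.3,"turn":-1.08,"gripper":255},
    {"x":0,"y":32.9,"z":9.9,"turn":-1.2,"gripper":255}
  ]
}}

```text
t: 17.02
tool_pos: [0.4865, -0.164, 0.18]
ee_rot: [[0.001, 0.991, -0.134], [-0.001, -0.134, -0.991], [-1.0, 0.001, 0.001]]
contact_force: [1.0, -0.9, -1.0]
opening: 0.565
```

>>> {"fn": "servo_tool", "kwargs": {
  "series": [
    {"x":0,"y":0,"z":0,"turn":-0.1,"gripper":255},
    {"x":0,"y":0,"z":0,"turn":-0.2,"gripper":255},
    {"x":2,"y":0,"z":0,"turn":-0.2,"gripper":255},
    {"x":5,"y":0,"z":0,"turn":-0.2,"gripper":255},
    {"x":8,"y":0,"z":0,"turn":-0.2,"gripper":255},
    {"x":11,"y":0,"z":0,"turn":-0.2,"gripper":255},
    {"x":12,"y":0,"z":0,"turn":-0.2,"gripper":255},
    {"x":12,"y":0,"z":0,"turn":-0.2,"gripper":255},
    {"x":12,"y":0,"z":0,"turn":-0.2,"gripper":255},
    {"x":12,"y":0,"z":0,"turn":-0.2,"gripper":255}
  ]
}}

```text
t: 17.85
tool_pos: [0.4883, -0.1616, 0.0616]
ee_rot: [[0.003, 0.998, 0.061], [-0.001, 0.061, -0.998], [-1.0, 0.003, 0.001]]
contact_force: [-0.0, 0.9, -0.4]
opening: 0.559
```

>>> {"fn": "servo_tool", "kwargs": {
  "series": [
    {"x":1.2,"y":0,"z":0,"turn":0,"gripper":255},
    {"x":2.2,"y":0,"z":0,"turn":0,"gripper":255},
    {"x":3,"y":0,"z":0,"turn":0,"gripper":255},
    {"x":3.5,"y":0,"z":0,"turn":0,"gripper":255},
    {"x":3.8,"y":0,"z":0,"turn":0,"gripper":255},
    {"x":3.95,"y":0,"z":0,"turn":0,"gripper":255},
    {"x":4.05,"y":0,"z":0,"turn":0,"gripper":255},
    {"x":4.05,"y":0,"z":0,"turn":0,"gripper":255},
    {"x":4.05,"y":0,"z":0,"turn":0,"gripper":255}
  ]
}}

```text
t: 18.6
tool_pos: [0.4859, -0.1611, 0.0198]
ee_rot: [[-0.002, 0.998, 0.062], [0.0, 0.062, -0.998], [-1.0, -0.002, -0.001]]
contact_force: [-5.0, 1.0, 9.6]
opening: 0.569
```

>>> {"fn": "servo_tool", "kwargs": {
  "series": [
    {"x":0,"y":0,"z":0,"turn":0,"gripper":95},
    {"x":0,"y":0,"z":0,"turn":0,"gripper":80},
    {"x":0,"y":0,"z":0,"turn":0,"gripper":60},
    {"x":0,"y":0,"z":0,"turn":0,"gripper":40},
    {"x":0,"y":0,"z":0,"turn":0,"gripper":20},
    {"x":0,"y":0,"z":0,"turn":0,"gripper":20}
  ]
}}

```text
t: 19.1
tool_pos: [0.4868, -0.1611, 0.0191]
ee_rot: [[-0.0, 0.998, 0.061], [0.0, 0.061, -0.998], [-1.0, -0.0, -0.0]]
contact_force: [0.5, 0.6, -0.7]
opening: 0.92
```

>>> {"fn": "servo_tool", "kwargs": {
  "series": [
    {"x":-4,"y":0,"z":0,"turn":0,"gripper":0},
    {"x":-8,"y":0,"z":0,"turn":0,"gripper":0},
    {"x":-12,"y":0,"z":0,"turn":0,"gripper":0},
    {"x":-16,"y":0,"z":0,"turn":0,"gripper":0},
    {"x":-19,"y":-0.4,"z":3,"turn":0,"gripper":0},
    {"x":-20,"y":-0.9,"z":7,"turn":0,"gripper":0},
    {"x":-20,"y":-1.4,"z":11,"turn":0,"gripper":0},
    {"x":-20,"y":-2,"z":15,"turn":0,"gripper":0},
    {"x":-20,"y":-2.5,"z":19,"turn":0,"gripper":0},
    {"x":-20,"y":-3,"z":23,"turn":0,"gripper":0}
  ]
}}

```text
t: 19.93
tool_pos: [0.4705, -0.3944, 0.2194]
ee_rot: [[0.0, 0.998, 0.061], [-0.0, 0.061, -0.998], [-1.0, 0.0, 0.0]]
contact_force: [0.5, -0.4, 0.9]
opening: 0.997
```

>>> {"fn": "servo_tool", "kwargs": {
  "series": [
    {"x":0,"y":-0.3,"z":2,"turn":0,"gripper":0},
    {"x":0,"y":-0.4,"z":2.9,"turn":0,"gripper":0},
    {"x":0,"y":-0.4,"z":2.9,"turn":0,"gripper":0},
    {"x":0,"y":-0.4,"z":2.9,"turn":0,"gripper":0},
    {"x":0,"y":-0.4,"z":2.9,"turn":0,"gripper":0},
    {"x":0,"y":-0.4,"z":2.9,"turn":0,"gripper":0}
  ]
}}

```text
t: 20.43
tool_pos: [0.4691, -0.42, 0.2192]
ee_rot: [[-0.0, 0.998, 0.063], [0.001, 0.063, -0.998], [-1.0, -0.0, -0.001]]
contact_force: [0.6, -0.3, -0.7]
opening: 1.0
```

Run:
```python
from h import *
s,f,T=wrist('w6',[(.4685,-.421,.105),(.4685,-.421,.0)]);print(s['ee_rot'].round(3).tolist())
```

```text
mark (0.4685, -0.421, 0.105) 326.2 235.4
mark (0.4685, -0.421, 0.0) 326.2 203.1
20.4333 [ 0.4691 -0.42    0.2192] 0.999592119919715
[[-0.0, 0.998, 0.063], [0.001, 0.063, -0.998], [-1.0, -0.0, -0.001]]
```

View pics/w6.png

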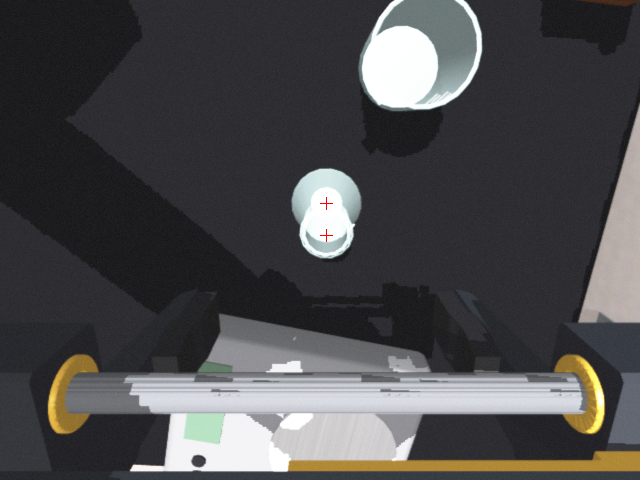

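Flask mouth at (326,233) and foot at (326,204) both match the marks, with the gripper centred.

>>> {"fn": "servo_tool", "kwargs": {
  "series": [
    {"x":2,"y":-0.1,"z":0,"turn":0,"gripper":0},
    {"x":5,"y":-0.1,"z":0,"turn":0,"gripper":0},
    {"x":8,"y":-0.1,"z":0,"turn":0,"gripper":0},
    {"x":11,"y":-0.1,"z":0,"turn":0,"gripper":0},
    {"x":14,"y":-0.1,"z":0,"turn":0,"gripper":0},
    {"x":15.1,"y":-0.1,"z":0,"turn":0,"gripper":0},
    {"x":15.1,"y":-0.1,"z":0,"turn":0,"gripper":0},
    {"x":15.1,"y":-0.1,"z":0,"turn":0,"gripper":0},
    {"x":15.1,"y":-0.1,"z":0,"turn":0,"gripper":0}
  ],
  "force": 10
}}

```text
t: 21.23
tool_pos: [0.4692, -0.4227, 0.0705]
ee_rot: [[0.003, 0.998, 0.062], [-0.002, 0.062, -0.998], [-1.0, 0.002, 0.003]]
contact_force: [-0.4, 0.0, 0.0]
opening: 1.0
```

>>> {"fn": "servo_tool", "kwargs": {
  "series": [
    {"x":0,"y":0,"z":0,"turn":0,"gripper":150},
    {"x":0,"y":0,"z":0,"turn":0,"gripper":200},
    {"x":0,"y":0,"z":0,"turn":0,"gripper":255},
    {"x":0,"y":0,"z":0,"turn":0,"gripper":255},
    {"x":0,"y":0,"z":0,"turn":0,"gripper":255},
    {"x":0,"y":0,"z":0,"turn":0,"gripper":255},
    {"x":0,"y":0,"z":0,"turn":0,"gripper":255},
    {"x":0,"y":0,"z":0,"turn":0,"gripper":255},
    {"x":0,"y":0,"z":0,"turn":0,"gripper":255}
  ]
}}

```text
t: 21.98
tool_pos: [0.4682, -0.422, 0.0685]
ee_rot: [[0.001, 0.998, 0.061], [-0.0, 0.061, -0.998], [-1.0, 0.001, 0.001]]
contact_force: [0.6, 0.6, -0.3]
opening: 0.378
```

>>> {"fn": "servo_tool", "kwargs": {
  "series": [
    {"x":-2,"y":0,"z":0,"turn":0,"gripper":255},
    {"x":-5,"y":0,"z":0,"turn":0,"gripper":255},
    {"x":-8.5,"y":0,"z":0,"turn":0,"gripper":255},
    {"x":-12,"y":0,"z":0,"turn":0,"gripper":255},
    {"x":-13,"y":0.1,"z":-2,"turn":0,"gripper":255},
    {"x":-13,"y":0.4,"z":-5,"turn":0,"gripper":255},
    {"x":-13,"y":0.7,"z":-8.5,"turn":0,"gripper":255},
    {"x":-13,"y":0.9,"z":-12,"turn":0,"gripper":255},
    {"x":-13,"y":1.1,"z":-15.5,"turn":0,"gripper":255},
    {"x":-13,"y":1.4,"z":-19,"turn":0,"gripper":255}
  ]
}}

```text
t: 22.82
tool_pos: [0.4693, -0.2297, 0.1979]
ee_rot: [[-0.001, 0.998, 0.061], [0.0, 0.061, -0.998], [-1.0, -0.001, -0.0]]
contact_force: [0.5, 0.6, -0.1]
opening: 0.378
```

>>> {"fn": "servo_tool", "kwargs": {
  "series": [
    {"x":0,"y":0.2,"z":-3.5,"turn":0,"gripper":255},
    {"x":0,"y":0.5,"z":-7,"turn":0,"gripper":255},
    {"x":0,"y":0.8,"z":-10.5,"turn":0,"gripper":255},
    {"x":0,"y":1,"z":-14,"turn":0,"gripper":255},
    {"x":0,"y":1.2,"z":-17,"turn":0,"gripper":255},
    {"x":0,"y":1.3,"z":-18.2,"turn":0,"gripper":255},
    {"x":0,"y":1.3,"z":-18.2,"turn":0,"gripper":255},
    {"x":0,"y":1.3,"z":-18.2,"turn":0,"gripper":255},
    {"x":0,"y":1.3,"z":-18.2,"turn":0,"gripper":255},
    {"x":0,"y":1.3,"z":-18.2,"turn":0,"gripper":255}
  ]
}}

```text
t: 23.65
tool_pos: [0.4718, -0.0498, 0.1981]
ee_rot: [[-0.0, 0.998, 0.06], [-0.0, 0.06, -0.998], [-1.0, -0.0, 0.0]]
contact_force: [0.8, 0.2, -0.3]
opening: 0.376
```

>>> {"fn": "servo_tool", "kwargs": {
  "series": [
    {"x":0,"y":0,"z":0,"turn":0,"gripper":255},
    {"x":1.5,"y":0,"z":0,"turn":0,"gripper":255},
    {"x":3,"y":0,"z":0,"turn":0,"gripper":255},
    {"x":4.5,"y":0,"z":0,"turn":0,"gripper":255},
    {"x":5.5,"y":0,"z":0,"turn":0,"gripper":255},
    {"x":5.5,"y":0,"z":0,"turn":0,"gripper":255},
    {"x":5.5,"y":0,"z":0,"turn":0,"gripper":255},
    {"x":5.5,"y":0,"z":0,"turn":0,"gripper":255}
  ]
}}

```text
t: 24.32
tool_pos: [0.4725, -0.0492, 0.1439]
ee_rot: [[0.001, 0.998, 0.061], [-0.0, 0.061, -0.998], [-1.0, 0.001, 0.0]]
contact_force: [0.3, -1.0, 1.0]
opening: 0.38
```

>>> {"fn": "servo_tool", "kwargs": {
  "series": [
    {"x":0.6,"y":0,"z":0,"turn":0,"gripper":255},
    {"x":1.1,"y":0,"z":0,"turn":0,"gripper":255},
    {"x":1.5,"y":0,"z":0,"turn":0,"gripper":255},
    {"x":1.7,"y":0,"z":0,"turn":0,"gripper":255},
    {"x":1.85,"y":0,"z":0,"turn":0,"gripper":255},
    {"x":1.95,"y":0,"z":0,"turn":0,"gripper":255},
    {"x":1.95,"y":0,"z":0,"turn":0,"gripper":255},
    {"x":1.95,"y":0,"z":0,"turn":0,"gripper":255},
    {"x":1.95,"y":0,"z":0,"turn":0,"gripper":255}
  ]
}}

```text
t: 25.07
tool_pos: [0.472, -0.0489, 0.1239]
ee_rot: [[0.0, 0.998, 0.061], [-0.0, 0.061, -0.998], [-1.0, 0.0, 0.0]]
contact_force: [0.8, 0.1, -2.1]
opening: 0.372
```

>>> {"fn": "servo_tool", "kwargs": {
  "series": [
    {"x":0,"y":0,"z":0,"turn":0,"gripper":145},
    {"x":0,"y":0,"z":0,"turn":0,"gripper":130},
    {"x":0,"y":0,"z":0,"turn":0,"gripper":100},
    {"x":0,"y":0,"z":0,"turn":0,"gripper":50},
    {"x":0,"y":0,"z":0,"turn":0,"gripper":0},
    {"x":0,"y":0,"z":0,"turn":0,"gripper":0},
    {"x":0,"y":0,"z":0,"turn":0,"gripper":0}
  ]
}}

```text
t: 25.65
tool_pos: [0.4719, -0.0488, 0.1237]
ee_rot: [[0.0, 0.998, 0.061], [0.0, 0.061, -0.998], [-1.0, 0.0, -0.0]]
contact_force: [0.4, 0.1, -0.5]
opening: 0.84
```

>>> {"fn": "servo_tool", "kwargs": {
  "series": [
    {"x":-4,"y":0,"z":0,"turn":0,"gripper":0},
    {"x":-8,"y":0,"z":0,"turn":0,"gripper":0},
    {"x":-12,"y":0,"z":0,"turn":0,"gripper":0},
    {"x":-12,"y":3.5,"z":1,"turn":0,"gripper":0},
    {"x":-12,"y":7,"z":2,"turn":0,"gripper":0},
    {"x":-12,"y":11,"z":3.1,"turn":0,"gripper":0},
    {"x":-12,"y":15,"z":4.3,"turn":0,"gripper":0},
    {"x":-12,"y":18,"z":5.1,"turn":0,"gripper":0},
    {"x":-12,"y":19.7,"z":5.6,"turn":0,"gripper":0},
    {"x":-12,"y":19.7,"z":5.6,"turn":0,"gripper":0}
  ]
}}

```text
t: 26.48
tool_pos: [0.6749, -0.0935, 0.2425]
ee_rot: [[0.001, 0.998, 0.061], [-0.0, 0.061, -0.998], [-1.0, 0.001, 0.0]]
contact_force: [-0.1, -0.2, -0.4]
opening: 1.004
```

>>> {"fn": "servo_tool", "kwargs": {
  "series": [
    {"x":0,"y":0,"z":0,"turn":0,"gripper":0},
    {"x":0,"y":0,"z":0,"turn":0,"gripper":0},
    {"x":0,"y":0,"z":0,"turn":0,"gripper":0},
    {"x":0,"y":0,"z":0,"turn":0,"gripper":0},
    {"x":0,"y":0,"z":0,"turn":0,"gripper":0}
  ]
}}

```text
t: 26.9
tool_pos: [0.6712, -0.0924, 0.2443]
ee_rot: [[0.0, 0.998, 0.061], [-0.0, 0.061, -0.998], [-1.0, 0.0, 0.0]]
contact_force: [0.9, -0.1, 0.5]
opening: 1.003
```

Run:
```python
from h import *
s,f,T=wrist('w7',[(.672,-.093,.1)]);print(s['ee_rot'].round(3).tolist())
P=cloud(f,T);Q=P[150:330,220:430].reshape(-1,3);Q=Q[(Q[:,2]>.085)&(Q[:,2]<.14)];c=np.median(Q,0)
h,e=np.histogram(Q[:,2],bins=np.arange(.085,.141,.003));print(h,e.round(3))
Q=Q[Q[:,2]>.095];print(len(Q),Q.min(0),Q.max(0))
```

```text
mark (0.672, -0.093, 0.1) 328.0 223.5
26.9 [ 0.6712 -0.0924  0.2443] 1.0025289550792646
[[0.0, 0.998, 0.061], [-0.0, 0.061, -0.998], [-1.0, 0.0, 0.0]]
[589 288 185 280 641  65  62  51  70  18  12  37 106 287   0   0   0   0] [0.085 0.088 0.091 0.094 0.097 0.1   0.103 0.106 0.109 0.112 0.115 0.118
 0.121 0.124 0.127 0.13  0.133 0.136 0.139]
1573 [ 0.64440185 -0.18564532  0.09500617] [ 0.70082556 -0.06238751  0.12657211]
```

View pics/w7.png

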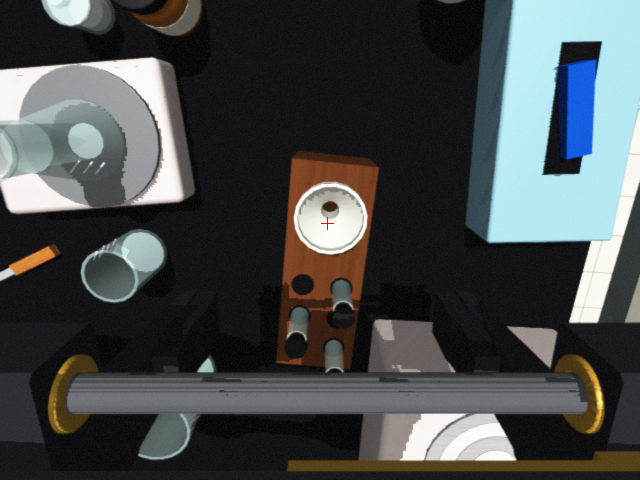

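The funnel rim spans (294–367, 182–255), so its centre is at (330.5,218.5). The flask on the plate, the beaker and the jar are all upright. The gripper body might reach the blue box on the right, so I'll check clearance there.

Run:
```python
from h import *
f=dict(np.load('w7.npz'));T=f['T'];print(ray(f,330.5,218.5,.099,T))
for g,TT in((f,T),(dict(np.load('top0.npz')),None)):
    P=cloud(g,TT).reshape(-1,3);
    for y0,y1 in((-.14,-.04),(-.25,-.14)):
        Q=P[(P[:,0]>.715)&(P[:,0]<.9)&(P[:,1]>y0)&(P[:,1]<y1)&(P[:,2]>.03)];print(y0,len(Q),Q[:,0].min(),np.percentile(Q[:,2],98),Q[Q[:,2]>.06][:,0].min() if (Q[:,2]>.06).any() else None)
```

```text
[ 0.67366726 -0.08927612  0.099     ]
-0.14 28571 0.7150014115992879 0.33446610904353863 0.7150014115992879
-0.25 3545 0.7282400003215996 0.11758184613553074 0.7284457867211628
-0.14 944 0.8053874545286185 0.06576074746955493 0.8064300232888915
-0.25 1212 0.7270874519043788 0.12078041417823282 0.7270874519043788
```

>>> {"fn": "servo_tool", "kwargs": {
  "series": [
    {"x":3,"y":0.2,"z":-0.3,"turn":0,"gripper":0},
    {"x":6,"y":0.2,"z":-0.3,"turn":0,"gripper":0},
    {"x":10,"y":0.2,"z":-0.3,"turn":0,"gripper":0},
    {"x":13,"y":0.2,"z":-0.3,"turn":0,"gripper":0},
    {"x":15.5,"y":0.2,"z":-0.3,"turn":0,"gripper":0},
    {"x":16.7,"y":0.2,"z":-0.3,"turn":0,"gripper":0},
    {"x":16.7,"y":0.2,"z":-0.3,"turn":0,"gripper":0},
    {"x":16.7,"y":0.2,"z":-0.3,"turn":0,"gripper":0},
    {"x":16.7,"y":0.2,"z":-0.3,"turn":0,"gripper":0},
    {"x":16.7,"y":0.2,"z":-0.3,"turn":0,"gripper":0}
  ],
  "force": 6
}}

```text
t: 27.78
tool_pos: [0.6758, -0.0899, 0.0797]
ee_rot: [[0.005, 0.998, 0.061], [-0.001, 0.061, -0.998], [-1.0, 0.005, 0.001]]
contact_force: [-0.4, -0.8, -0.5]
opening: 1.0
```

>>> {"fn": "servo_tool", "kwargs": {
  "series": [
    {"x":0,"y":0,"z":0,"turn":0,"gripper":100},
    {"x":0,"y":0,"z":0,"turn":0,"gripper":150},
    {"x":0,"y":0,"z":0,"turn":0,"gripper":255},
    {"x":0,"y":0,"z":0,"turn":0,"gripper":255},
    {"x":0,"y":0,"z":0,"turn":0,"gripper":255},
    {"x":0,"y":0,"z":0,"turn":0,"gripper":255},
    {"x":0,"y":0,"z":0,"turn":0,"gripper":255}
  ]
}}

```text
t: 28.37
tool_pos: [0.6742, -0.0896, 0.077]
ee_rot: [[0.001, 0.998, 0.061], [-0.0, 0.061, -0.998], [-1.0, 0.001, 0.0]]
contact_force: [0.7, -0.4, 0.6]
opening: 0.642
```

>>> {"fn": "servo_tool", "kwargs": {
  "series": [
    {"x":-1,"y":0,"z":0,"turn":0,"gripper":255},
    {"x":-3,"y":0,"z":0,"turn":0,"gripper":255},
    {"x":-6,"y":0,"z":0,"turn":0,"gripper":255},
    {"x":-9.5,"y":0,"z":0,"turn":0,"gripper":255},
    {"x":-13,"y":0,"z":0,"turn":0,"gripper":255},
    {"x":-16,"y":-2,"z":0.6,"turn":0,"gripper":255},
    {"x":-17,"y":-5,"z":1.5,"turn":0,"gripper":255},
    {"x":-17,"y":-9,"z":2,"turn":0,"gripper":255},
    {"x":-17,"y":-13,"z":2.5,"turn":0,"gripper":255},
    {"x":-17,"y":-17,"z":3,"turn":0,"gripper":255}
  ]
}}

```text
t: 29.2
tool_pos: [0.5041, -0.13, 0.2475]
ee_rot: [[0.0, 0.998, 0.062], [-0.0, 0.062, -0.998], [-1.0, 0.0, 0.0]]
contact_force: [0.3, -2.0, 0.8]
opening: 0.642
```

>>> {"fn": "servo_tool", "kwargs": {
  "series": [
    {"x":0,"y":-2.5,"z":0.3,"turn":0,"gripper":255},
    {"x":0,"y":-3.4,"z":0.3,"turn":0,"gripper":255},
    {"x":0,"y":-3.4,"z":0.3,"turn":0,"gripper":255},
    {"x":0,"y":-3.4,"z":0.3,"turn":0,"gripper":255},
    {"x":0,"y":-3.4,"z":0.3,"turn":0,"gripper":255},
    {"x":0,"y":-3.4,"z":0.3,"turn":0,"gripper":255},
    {"x":0,"y":-3.4,"z":0.3,"turn":0,"gripper":255},
    {"x":0,"y":-3.4,"z":0.3,"turn":0,"gripper":255}
  ]
}}

```text
t: 29.87
tool_pos: [0.473, -0.1348, 0.2464]
ee_rot: [[-0.001, 0.998, 0.062], [0.0, 0.062, -0.998], [-1.0, -0.001, -0.0]]
contact_force: [0.3, 0.3, 0.2]
opening: 0.641
```

Run:
```python
from h import *
s,f,T=wrist('w8',[(.472,-.0475,.16),(.4725,-.047,.055)]);print(s['ee_rot'].round(3).tolist())
```

```text
mark (0.472, -0.0475, 0.16) 335.6 97.2
mark (0.4725, -0.047, 0.055) 333.4 102.4
29.8667 [ 0.473  -0.1348  0.2464] 0.6408921432595193
[[-0.001, 0.998, 0.062], [0.0, 0.062, -0.998], [-1.0, -0.001, -0.0]]
```

View pics/w8.png

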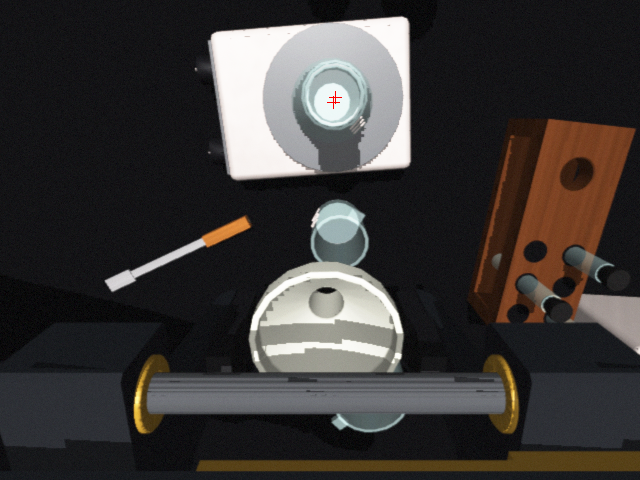

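Flask mouth is at (336,94.5), within 2 mm of my mark, and the funnel is held level. The beaker at (340,235) is in place. Moving the funnel over the mouth.

>>> {"fn": "servo_tool", "kwargs": {
  "series": [
    {"x":0,"y":0.1,"z":-2,"turn":0,"gripper":255},
    {"x":0,"y":0.2,"z":-4.5,"turn":0,"gripper":255},
    {"x":0,"y":0.4,"z":-7,"turn":0,"gripper":255},
    {"x":0,"y":0.45,"z":-8.5,"turn":0,"gripper":255},
    {"x":0,"y":0.45,"z":-8.8,"turn":0,"gripper":255},
    {"x":1,"y":0.45,"z":-8.8,"turn":0,"gripper":255},
    {"x":2,"y":0.45,"z":-8.8,"turn":0,"gripper":255},
    {"x":3,"y":0.45,"z":-8.8,"turn":0,"gripper":255},
    {"x":3,"y":0.45,"z":-8.8,"turn":0,"gripper":255},
    {"x":3,"y":0.45,"z":-8.8,"turn":0,"gripper":255}
  ]
}}

```text
t: 30.75
tool_pos: [0.4702, -0.0475, 0.215]
ee_rot: [[-0.003, 0.998, 0.06], [0.0, 0.06, -0.998], [-1.0, -0.003, -0.001]]
contact_force: [0.2, 0.9, -0.1]
opening: 0.645
```

>>> {"fn": "servo_tool", "kwargs": {
  "series": [
    {"x":0,"y":0,"z":0,"turn":0,"gripper":255},
    {"x":0,"y":0,"z":0,"turn":0,"gripper":255},
    {"x":0,"y":0,"z":0,"turn":0,"gripper":255},
    {"x":0,"y":0,"z":0,"turn":0,"gripper":255}
  ]
}}

```text
t: 31.08
tool_pos: [0.4716, -0.0471, 0.2172]
ee_rot: [[0.001, 0.998, 0.061], [-0.0, 0.061, -0.998], [-1.0, 0.001, 0.0]]
contact_force: [0.5, 0.7, -1.3]
opening: 0.641
```

Well aligned, so I'll descend slowly and watch the force.

>>> {"fn": "servo_tool", "kwargs": {
  "series": [
    {"x":0.7,"y":0,"z":0,"turn":0,"gripper":255},
    {"x":1.4,"y":0,"z":0,"turn":0,"gripper":255},
    {"x":2.1,"y":0,"z":0,"turn":0,"gripper":255},
    {"x":2.7,"y":0,"z":0,"turn":0,"gripper":255},
    {"x":3.3,"y":0,"z":0,"turn":0,"gripper":255},
    {"x":3.8,"y":0,"z":0,"turn":0,"gripper":255},
    {"x":4.2,"y":0,"z":0,"turn":0,"gripper":255},
    {"x":4.5,"y":0,"z":0,"turn":0,"gripper":255},
    {"x":4.5,"y":0,"z":0,"turn":0,"gripper":255},
    {"x":4.5,"y":0,"z":0,"turn":0,"gripper":255}
  ]
}}

```text
t: 31.92
tool_pos: [0.4712, -0.0469, 0.1716]
ee_rot: [[-0.0, 0.998, 0.061], [0.0, 0.061, -0.998], [-1.0, -0.0, -0.0]]
contact_force: [0.1, -0.5, -0.3]
opening: 0.639
```

>>> {"fn": "servo_tool", "kwargs": {
  "series": [
    {"x":0.2,"y":0,"z":0,"turn":0,"gripper":255},
    {"x":0.4,"y":0,"z":0,"turn":0,"gripper":255},
    {"x":0.5,"y":0,"z":0,"turn":0,"gripper":255},
    {"x":0.55,"y":0,"z":0,"turn":0,"gripper":255},
    {"x":0.55,"y":0,"z":0,"turn":0,"gripper":255},
    {"x":0.55,"y":0,"z":0,"turn":0,"gripper":255}
  ]
}}

```text
t: 32.42
tool_pos: [0.4717, -0.0469, 0.1667]
ee_rot: [[0.001, 0.998, 0.061], [-0.0, 0.061, -0.998], [-1.0, 0.001, 0.0]]
contact_force: [-0.4, 1.3, 3.4]
opening: 0.642
```

Upward force of 3.4 N at TCP z 0.1667, so it's touching the seat. A last 1 mm, then release and retreat.

>>> {"fn": "servo_tool", "kwargs": {
  "series": [
    {"x":0.05,"y":0,"z":0,"turn":0,"gripper":255},
    {"x":0.1,"y":0,"z":0,"turn":0,"gripper":255},
    {"x":0.1,"y":0,"z":0,"turn":0,"gripper":255},
    {"x":0.1,"y":0,"z":0,"turn":0,"gripper":80},
    {"x":0.1,"y":0,"z":0,"turn":0,"gripper":50},
    {"x":0.1,"y":0,"z":0,"turn":0,"gripper":20},
    {"x":0.1,"y":0,"z":0,"turn":0,"gripper":0},
    {"x":0.1,"y":0,"z":0,"turn":0,"gripper":0},
    {"x":0.1,"y":0,"z":0,"turn":0,"gripper":0}
  ]
}}

```text
t: 33.17
tool_pos: [0.471, -0.0469, 0.1649]
ee_rot: [[-0.001, 0.998, 0.061], [0.0, 0.061, -0.998], [-1.0, -0.001, -0.0]]
contact_force: [-0.2, -0.4, -0.1]
opening: 0.996
```

>>> {"fn": "servo_tool", "kwargs": {
  "series": [
    {"x":-1,"y":0,"z":0,"turn":0,"gripper":0},
    {"x":-3,"y":0,"z":0,"turn":0,"gripper":0},
    {"x":-6,"y":0,"z":0,"turn":0,"gripper":0},
    {"x":-10,"y":0,"z":0,"turn":0,"gripper":0},
    {"x":-13,"y":0,"z":2,"turn":0,"gripper":0},
    {"x":-13,"y":0,"z":6,"turn":0,"gripper":0},
    {"x":-13,"y":0,"z":10,"turn":0,"gripper":0},
    {"x":-13,"y":0,"z":10,"turn":0,"gripper":0},
    {"x":-13,"y":0,"z":10,"turn":0,"gripper":0},
    {"x":-13,"y":0,"z":10,"turn":0,"gripper":0}
  ]
}}

```text
t: 34.0
tool_pos: [0.4771, -0.1466, 0.2954]
ee_rot: [[-0.0, 0.998, 0.06], [0.001, 0.06, -0.998], [-1.0, -0.0, -0.001]]
contact_force: [-0.2, 0.7, -0.2]
opening: 1.004
```

>>> {"fn": "servo_tool", "kwargs": {
  "series": [
    {"x":0,"y":0,"z":0,"turn":0,"gripper":0},
    {"x":0,"y":0,"z":0,"turn":0,"gripper":0},
    {"x":0,"y":0,"z":0,"turn":0,"gripper":0},
    {"x":0,"y":0,"z":0,"turn":0,"gripper":0}
  ]
}}

```text
t: 34.33
tool_pos: [0.4774, -0.1458, 0.2952]
ee_rot: [[-0.0, 0.998, 0.063], [0.0, 0.063, -0.998], [-1.0, -0.0, -0.0]]
contact_force: [0.9, 0.3, -0.2]
opening: 1.0
```

Run:
```python
from h import *
from station import *
C=np.array([.4725,-.047]);a=np.radians(7.4);ex=np.array([np.cos(a),np.sin(a)]);ey=np.array([-ex[1],ex[0]])
W=lambda x,y,z:(*(C+x*ex+y*ey),z)
s,f,T=wrist('w9',[W(0,0,.187),W(0,.107,.058),W(.072,.107,.085),W(0,-.115,.07)])
g=grab_frame('side');cv2.imwrite('pics/side1.png',g['img']);w=cv2.imread('pics/w9.png')
cv2.imwrite('pics/fin.png',np.hstack([cv2.resize(w,(400,300)),cv2.resize(g['img'],(400,300))]))
P=cloud(f,T);Q=P.reshape(-1,3);Q=Q[(Q[:,2]>.178)&(Q[:,2]<.2)&(np.hypot(Q[:,0]-C[0],Q[:,1]-C[1])<.06)];print('rim',len(Q),Q.min(0),Q.max(0),Q.mean(0))
```

```text
mark (np.float64(0.4725), np.float64(-0.047), 0.187) 329.6 78.0
mark (np.float64(0.45871887116620075), np.float64(0.05910881437499067), 0.058) 320.3 -46.7
mark (np.float64(0.5301191948577832), np.float64(0.0683820973285752), 0.085) 414.4 -68.0
mark (np.float64(0.4873114936064197), np.float64(-0.1610421836740554), 0.07) 336.2 216.9
34.3333 [ 0.4774 -0.1458  0.2952] 1.0001175262701913
rim 1815 [ 0.44333931 -0.07347524  0.17800218] [ 0.49859747 -0.01753364  0.19115059] [ 0.4706462  -0.04389024  0.18518295]
```

View pics/w9.png

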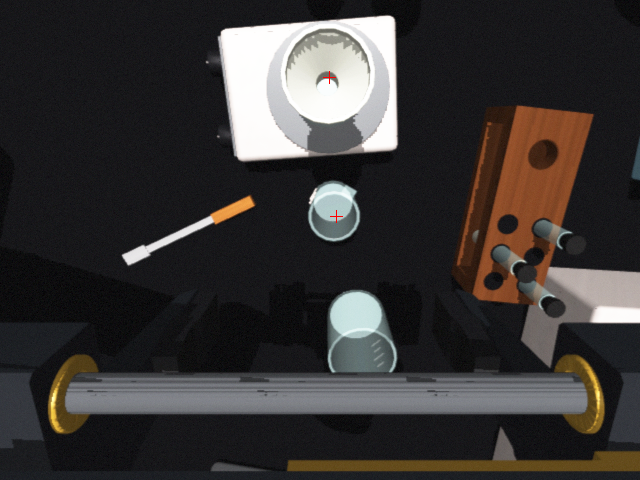

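View pics/side1.png

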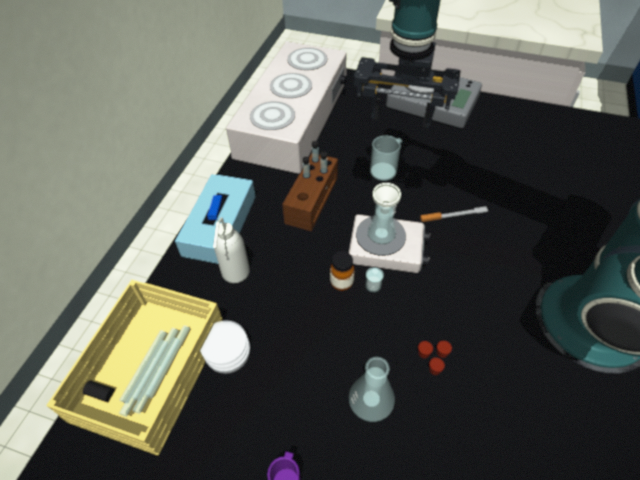

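The wrist view shows the funnel at (328,75), seated with its rim level at about 0.187 m, and the beaker rim at (334,216) on its mark. The side view shows the jar at (342,270) and the bottle at (374,280) upright to the stirrer's left, with the bystanders unmoved. Handing in.

```bash
python3 -c "
from station import *
print(job_done(),read_state()['t'])"
```

```text
the job is handed in; nothing more can be done
the job is handed in; nothing more can be done
```

I set out the stirrer as asked and handed the job in after about 34 s of the 131 s allowed; the hand-in gave no verdict. No check failed or disagreed.

- **Flask and funnel:** the flask stands about 2 mm from the plate's middle, judged by its mouth before the funnel went in. The funnel is seated level. Its rim measures about 0.187 m up, as expected, and is centred within about 2 mm of the flask.
- **Weighing bottle:** it was released about 106 mm left of the plate's middle and level with it, so the gap to the stirrer is about 3 cm.
- **Jar:** it was released straight behind the bottle, 72 mm between centres, so that gap is also about 3 cm.
- **Beaker:** it was released about 115 mm right and level with the middle. The last wrist picture shows it on its mark. It was pressed onto the bench with about 10 N as it was set down.
- **Bystanders:** the larger flask, larger beaker, wash bottle and purple look-alike were not touched and look unmoved in the last pictures.

The bottle and jar positions are the gripper's readings at release. The last side picture shows both upright, but I did not measure them again. I viewed 13 pictures.

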